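Tuck the brass keeper plate under the flap and hold it down

TASK

Pluck the brass keeper plate by its upright tab from the pocket tray and, without lifting the red hinged flap of the fixture, slide the plate's front edge under the flap until it is home against the stop bar, square to the black bed pad and centred on it. Then press it down flat on the pad with a push of about 10 N and finish like that, still gripping the tab and pressing, as if a fitter were about to clamp it; leave the two steel keepers and the aluminium hub where they are.

Things in the scene. Friction and masses are not known exactly. Their poses are not given: they have to be found in the camera images.
- tray: Blue plastic tray, fixed, 115 (x) x 200 (y) x 13 mm high, walls 4 mm, floor about 4 mm thick; three pockets side by side along its y, each about 107 x 61 mm, each holding one keeper plate in any order. Origin: centre of the underside.
- brass_keeper: Loose brass plate, 0.1-0.2 kg, 90 (x) x 36 (y) x 5 mm thick, with an upright tab across it, 8 mm thick (x), 36 mm wide, rising to 36 mm above the underside, centred at x = -25 mm. Origin: centre of the underside; +x points to the front edge (far from the tab). Pinch the tab's broad faces, closing along x. Lies flat in a pocket, front towards the tray's +x within 0.1 rad.
- keeper_front (a point): Middle of the brass keeper's front edge, at its underside (x = +45 mm in the plate's frame).
- keeper_tab (a point): Middle of the top of the brass keeper's tab (36 mm above the plate's underside, x = -25 mm).
- steel_keeper_a: Steel-grey keeper plate of the same shape and frame, loose, in another pocket. To be left alone.
- steel_keeper_b: Second steel-grey keeper plate of the same shape, loose, in another pocket. To be left alone.
- hub: Aluminium ring-shaped hub, 64 mm across, 24 mm high, loose on the bench. Origin: centre of its underside. To be left alone.
- fixture: Aluminium fixture, fixed to the bench: base plate 240 (x) x 120 (y) x 12 mm high, carrying bed pad, stop bar and flap. Origin: centre of the underside; its +x is the direction in which the keeper is slid under the flap, z up. Blue hinge lugs at x = +84 to +100 mm reach 30 mm high, nothing stands higher.
- bed: Black rigid bed pad on the fixture, 125 (x) x 46 (y) x 3 mm, lying along the fixture's x from x = -83 to +42 mm; its top is 15 mm above the bench. Origin: on the fixture's centre line, at the pad's underside (12 mm above the bench), axes as the fixture's.
- stop (a point): Middle of the face of the rigid stop bar (50 mm wide, 6 mm above the pad's top), at the height of the pad's top, at fixture x = +45 mm, hidden 25 mm behind the flap's lip. The keeper's front edge ends here; the keeper's centre is then over the fixture's centre.
- lip (a point): Middle of the lower edge of the flap's free edge (lip). When the flap is down it is at fixture x = +20 mm, 9 mm above the pad's top, so that the 5 mm plate passes below with 4 mm to spare. Its axes are the flap's, parallel to the fixture's when down.
- flap (a joint): Angle of the red hinged steel flap (72 x 80 x 3 mm, 0.14 kg), hinge line across the fixture at x = +92 mm, 25 mm above the bench. 0 = down, resting level on its own stop; grows as the lip rises (0.06 rad is about 4 mm at the lip). Only its weight holds it down: a nudge from below lifts it.
Things that resemble listed ones, but are neither listed nor needed, are in the scene too. Of the things that look like the brass_keeper, the smallest one is meant. Of the things that look like the tray, the larger one is meant.

How it is judged (in metres and radians):
On the way, in this order (a step that is already met when the one before it is completed fails the run):
1. the brass keeper is lifted out of the tray in the gripper (z of brass_keeper in the frame of tray above 0.03 m and contact force between the fingers and brass_keeper above 1 N), for 0.2 s.
2. its front edge is under the flap's lip by 5 mm or more (x of keeper_front in the frame of fixture above 0.025 m and y of keeper_front in the frame of fixture between -0.015 and 0.015 m and z of keeper_front in the frame of fixture between 0.012 and 0.022 m), for 0.1 s.
At the end, for the whole second after the job is handed in: Keeper's front edge within 5 mm of the stop and 8 mm of the centre line, plate square within 0.1 rad, flat within 0.04 rad, down on the pad within 2 mm, pressing it with over 4 N, gripped with over 2 N, still; flap below 0.04 rad (x of keeper_front in the frame of stop between -0.005 and 0.003 m and y of keeper_front in the frame of fixture between -0.008 and 0.008 m and angle between the x axis of brass_keeper and the x axis of fixture, either way round below 0.1 rad and angle between brass_keeper's own z axis and vertical below 0.04 rad and z of brass_keeper in the frame of bed between 0.001 and 0.005 m and contact force between brass_keeper and bed above 4 N and contact force between the fingers and brass_keeper above 2 N and value of joint flap below 0.04 rad and linear speed of brass_keeper below 0.01 m/s); the arm keeps its last pose, push and grip.
It fails at once if the flap is lifted by more than 0.06 rad (value of joint flap above 0.06 rad).
It fails at once if a steel keeper is moved by more than 15 mm (distance of any of steel_keeper_a, steel_keeper_b from where it was at the start of the episode above 0.015 m).
It fails at once if the hub is moved by more than 15 mm (distance of hub from where it was at the start of the episode above 0.015 m).
It fails at once if the keeper is crushed on the bed with more than 60 N (contact force between brass_keeper and bed above 60 N).
It also fails if it takes over 45 s, if anything falls off the work surface, if the arm or the gripper's body presses on something with over 40 N, if the wrist force passes 120 N, or if a joint passes its speed limit or range.

ROBOT

A 6-joint arm with a two-finger parallel gripper is mounted at the origin on the work surface. World frame = base frame: x ahead of the robot, y to its left, z up, the work surface at z = 0. Lengths are in mm, angles in degrees, forces in N, time in s.
With the tool pointing down it reaches from about 350 to 850 mm from the base axis. Payload 8.1 kg.
Tool frame: the origin (TCP) lies midway between the tips of the shut fingers; the grasp point (between the pads) lies 19 mm behind it; z points along the fingers, y is the line along which they close (so a half turn about z gives the same grasp; the last joint's range is limited). The gripper opens to 85 mm and grips with 20 to 120 N. Pads are 22 mm wide; open, the fingers measure 114 mm over their backs; the gripper's body (76 mm by 85 mm) begins 54 mm behind the grasp point. The pads swing forward as they close: fully open they stand 13 mm farther back than shut.
Start: joints at [-4.893, 7.471, 85.268, -0, 87.261, -4.893], TCP at [600.004, 0.022, 231.292] pointing down, gripper open.
Joint ranges: [-169.43, 169.43], [-51.17, 129.36], [1.28, 143.12], [-76.62, 256.62], [0, 156.53], [-152.29, 152.29]. Speed limits (degrees/s): [136.94, 136.94, 159.86, 180, 180, 180].

INTERFACE

Orientations are given as [roll, pitch, yaw] about the fixed x, y, z axes, in that order (R = Rz(yaw) Ry(pitch) Rx(roll)).
In Python, from bench import r, optics, workorder gives the robot as it stands.
- The arm moves only by the shell command python3 -m handwheel [FORCE], which reads ROWS from standard input. ROWS is a JSON list of rows, 1 to 8 of them, each an object with the fields r (a list: a rotation vector rx, ry, rz in fractions of the full range, 1 being pi rad), d (a list: dx, dy, dz in normalised numbers (1 is 600 mm)), jaw (the finger opening in mm); a field left out counts as zero (the opening has to be given); each row is the pose to reach, as a shift and turn from the pose commanded when the command began, along the tool's axes at that moment; what a row does not reach only later rows make up. A row lasts 1/8 s, in which the tool goes at most 62.5 mm and 10.7 degrees, less where a joint would pass 70% of its speed; a pose out of reach is approached as far as the arm can. The fingers move at their own pace and stop on an object; FORCE is the grip in N (left out, the last holds). Time passes only in rows, so rows that do not move let the fingers close. It prints the time, the measured TCP pose, the force, the opening and the grip force at its end. Shift and turn numbers lie between -1 and 1, and a call with a number outside is refused. Input that does not fit is refused with a message, and nothing moves.
- r.sense(): the state, without advancing time (a new reading comes with each control period).
- optics.snapshot(name): name is "scene" or "side" or "wrist"; returns a dict with "pixels" (400x640x3 uint8, blue, green, red), "fx", "fy", "cx", "cy" (pixels), "D" ([k1, k2, p1, p2, k3] as OpenCV has them; the pictures are not rectified), "pose" (4x4, takes a point from camera to world coordinates). Camera axes: x right, y up, looking along -z (the intrinsics and any distortion apply to the point x, -y, -z); pixel columns grow to the right and rows downward; lengths in mm; the calibration is good to about 2 mm. A picture is of the moment at which its call begins. There is no depth.
- workorder.hand_in(): hands the job in; it is judged then, once.
The state is a dict: "time": time; "joint_pos": joint angles; "qd": joint speeds; "joint_efforts": joint torques, N m; "tool_pos": TCP position; "tcp_rot": TCP orientation; "ft_force": force on the tool from outside, world axes, zero at the start; "wrist_torque": the same for the moment, N m; "finger_gap": finger opening in mm; "grip_force": force on a finger pad.
Only numpy, scipy, OpenCV 4.12 (cv2) and the standard library are available. Lean on these libraries where they do the work, as an engineer would, in place of code of your own. Each camera call takes 0.05 s, during which the arm holds its last target. There are 200 camera calls.

## Working session

There is one attempt and no reset: what is moved stays moved. The work goes in short steps, Python scripts to look and compute and a shell command to move; the robot and the scene stay as the last step left them, time stands still between calls to the robot, and variables do not carry over. Pictures are saved under pics/ and viewed, at most 10 in all, crops included, and the job is handed in when it is done.

```bash
ls; mkdir -p pics
python3 - <<'E'
from bench import r, optics, workorder
import cv2,pickle
for n in ("scene","side"):
    s=optics.snapshot(n); cv2.imwrite(f"pics/{n}0.png",s["pixels"]); pickle.dump(s,open(n+"0.pkl","wb"))
    print(n,s["fx"],s["cx"],s["cy"],s["D"],s["pose"].round(2).tolist() if hasattr(s["pose"],"round") else s["pose"])
print(r.sense())
E
```

```text
pics
scene 412.9488884671201 314.9832339568139 201.6797890874114 [-0.09646134  0.          0.          0.          0.        ] [[-0.58, -0.55, 0.6, 1035.16], [0.82, -0.4, 0.42, 366.66], [0.01, 0.73, 0.68, 643.88], [0.0, 0.0, 0.0, 1.0]]
side 504.9305994794551 322.30397595441707 196.27608483312474 [-0.1547542  0.         0.         0.         0.       ] [[-0.95, 0.18, -0.27, 249.69], [-0.33, -0.57, 0.76, 746.84], [-0.02, 0.8, 0.6, 678.99], [0.0, 0.0, 0.0, 1.0]]
{'time': 0.1, 'joint_pos': array([-4.89268294e+00,  7.51321886e+00,  8.53232990e+01, -6.84186810e-04,
        8.72618542e+01, -4.89168875e+00]), 'qd': array([ 0.01571662, -0.07548971, -0.04436038, -0.07346146, -0.01603229,
        0.03908231]), 'joint_efforts': array([ 1.52257860e-03, -5.70947063e+01, -5.01941299e+01, -1.80579236e-04,
        8.16394575e-03,  5.26326357e-05]), 'tool_pos': array([5.99498912e+02, 6.48131878e-02, 2.30321434e+02]), 'tcp_rot': array([-1.79901928e+02, -7.70755944e-03,  8.99990325e+01]), 'ft_force': array([ 0.58468866,  1.41544752, -0.35226493]), 'wrist_torque': array([0.01471919, 0.02244121, 0.01843702]), 'grip_force': 0.0, 'finger_gap': 85.49779530737068}
```

View pics/scene0.png

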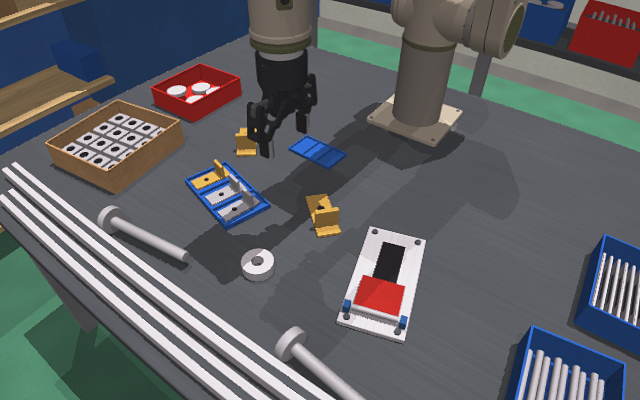

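View pics/side0.png

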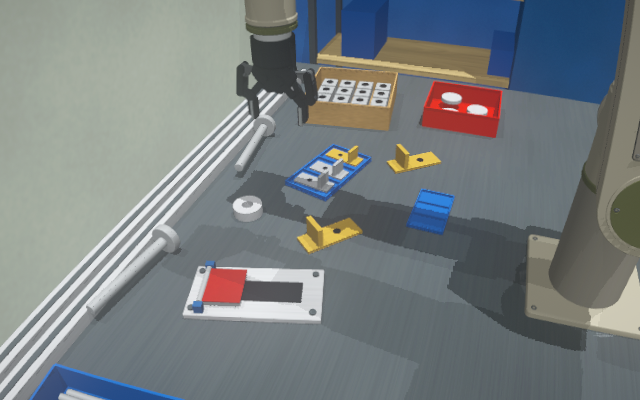

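The scene view shows the large tray at about (228,195) with the brass keeper in its upper-left pocket (205,178). The fixture is at (382,285) with the flap at (380,295), and the hub is at (257,264). The brass plates at (245,140) and (323,215) are larger decoys. In the side view, the tray is at (328,170) and the fixture at (255,293).

```bash
cat > h.py <<'E'
import numpy as np,cv2,pickle
def ray(s,uv):
    K=np.array([[s["fx"],0,s["cx"]],[0,s["fy"],s["cy"]],[0,0,1.]])
    p=cv2.undistortPoints(np.array(uv,float).reshape(-1,1,2),K,np.array(s["D"],float)).reshape(-1,2)
    P=np.array(s["pose"]); d=np.c_[p[:,0],-p[:,1],-np.ones(len(p))]@P[:3,:3].T
    return P[:3,3],d
def onz(s,uv,z):
    o,d=ray(s,uv); return (o+d*((z-o[2])/d[:,2])[:,None])[:,:2]
def proj(s,X):
    K=np.array([[s["fx"],0,s["cx"]],[0,s["fy"],s["cy"]],[0,0,1.]])
    P=np.array(s["pose"]); c=(np.atleast_2d(X)-P[:3,3])@P[:3,:3]; c=c*[1,-1,-1]
    return cv2.projectPoints(c.reshape(-1,1,3),np.zeros(3),np.zeros(3),K,np.array(s["D"],float))[0].reshape(-1,2)
def mask(s,kind):
    h=cv2.cvtColor(s["pixels"],cv2.COLOR_BGR2HSV)
    lo,hi=dict(blue=((100,130,60),(125,255,255)),brass=((15,120,80),(30,255,255)),red=((0,150,90),(8,255,255)),
      white=((0,0,185),(180,40,255)),black=((0,0,0),(180,255,38)))[kind]
    return cv2.inRange(h,lo,hi)
def blobs(s,kind,amin=60):
    c,_=cv2.findContours(cv2.morphologyEx(mask(s,kind),cv2.MORPH_CLOSE,np.ones((3,3))),cv2.RETR_EXTERNAL,cv2.CHAIN_APPROX_NONE)
    return [k for k in c if cv2.contourArea(k)>amin]
E
python3 - <<'E'
from h import *
np.set_printoptions(precision=1,suppress=True)
for n in("scene","side"):
    s=pickle.load(open(n+"0.pkl","rb"))
    for k,z in(("brass",9),("red",27),("blue",13),("black",15),("white",12)):
        for c in blobs(s,k,100):
            w=onz(s,c.reshape(-1,2),z).astype(np.float32)
            (cx,cy),(a,b),t=cv2.minAreaRect(w)
            if 250<cx<950 and abs(cy)<500 and max(a,b)<300: print(n,k,c.reshape(-1,2).mean(0),"c",round(cx),round(cy),"size",round(a),round(b),"ang",round(t,1))
E
```

```text
scene brass [323.4 215. ] c 497 18 size 129 64 ang 48.6
scene brass [210.7 175.8] c 553 -292 size 77 89 ang 73.9
scene brass [244.4 143.1] c 395 -309 size 133 54 ang 46.8
scene red [379.4 295. ] c 623 222 size 67 78 ang 16.0
scene blue [225.4 194. ] c 576 -205 size 211 119 ang 74.4
scene blue [316.8 151.3] c 324 -126 size 139 85 ang 86.8
scene white [524.8 374.7] c 613 489 size 95 6 ang 5.6
scene white [327.8 373.6] c 792 222 size 138 13 ang 82.8
scene white [288.3 336.9] c 777 135 size 17 40 ang 86.5
scene white [259.3 263. ] c 686 -4 size 43 63 ang 85.9
scene white [382.4 295.5] c 574 207 size 239 119 ang 16.1
scene white [148.5 236.1] c 771 -245 size 14 205 ang 7.3
scene white [230.  207.2] c 606 -159 size 19 60 ang 77.0
scene white [219.8 194.5] c 590 -210 size 34 60 ang 75.4
side brass [326.3 232.8] c 514 1 size 125 102 ang 48.2
side brass [345.6 155.1] c 549 -294 size 80 89 ang 73.1
side brass [411.3 159.7] c 405 -328 size 126 119 ang 38.7
side red [224.  285.5] c 624 223 size 66 78 ang 16.4
side blue [ 95.2 387.7] c 711 459 size 246 67 ang 22.8
side blue [430.7 211.4] c 314 -120 size 142 77 ang 86.8
side blue [327.1 171.1] c 570 -202 size 212 123 ang 73.9
side white [ 78.4 396.4] c 740 496 size 69 16 ang 23.4
side white [251.2 293. ] c 573 208 size 239 121 ang 16.1
side white [246.  206.2] c 699 -11 size 46 63 ang 86.6
side white [322.3 167.7] c 586 -207 size 34 57 ang 73.4
side white [250.6 144.7] c 802 -262 size 17 207 ang 7.0
side white [268.  106.2] c 852 -475 size 55 183 ang 12.9
```

Units first: shifts go in shares of 600 mm and turns go in shares of pi rad. So -220 mm is -0.3667, -200 mm is -0.3333, 16 degrees is 0.0889.

```bash
echo '[{"r": [0, 0, 0.0278], "d": [-0.0833, -0.0167, 0], "jaw": 85}, {"r": [0, 0, 0.0556], "d": [-0.175, -0.0333, 0], "jaw": 85}, {"r": [0, 0, 0.0889], "d": [-0.2667, -0.0333, 0], "jaw": 85}, {"r": [0, 0, 0.0889], "d": [-0.3333, -0.0333, 0], "jaw": 85}, {"r": [0, 0, 0.0889], "d": [-0.3667, -0.0333, 0], "jaw": 85}, {"r": [0, 0, 0.0889], "d": [-0.3667, -0.0333, 0], "jaw": 85}, {"r": [0, 0, 0.0889], "d": [-0.3667, -0.0333, 0], "jaw": 85}]' | python3 -m handwheel
python3 - <<'E'
from bench import r, optics
import cv2,pickle
s=optics.snapshot("wrist"); cv2.imwrite("pics/w1.png",s["pixels"]); pickle.dump(s,open("w1.pkl","wb")); print(s["pose"].round(3),s["D"],s["fx"])
t=r.sense(); print(t["tool_pos"],t["tcp_rot"],t["time"])
E
```

```text
time: 0.98
tool_pos: [580.2, -218.6, 231.1]
tcp_rot: [-180.0, -0.0, 74.1]
ft_force: [-0.5, 0.5, -0.1]
finger_gap: 85.2
grip_force: 0.0
[[ 9.62000e-01  2.62000e-01  8.10000e-02  6.00325e+02]
 [-2.74000e-01  9.20000e-01  2.78000e-01 -1.47846e+02]
 [-1.00000e-03 -2.90000e-01  9.57000e-01  3.72334e+02]
 [ 0.00000e+00  0.00000e+00  0.00000e+00  1.00000e+00]] [0.00399241 0.         0.         0.         0.        ] 327.2476579912845
[ 580.24259913 -218.43645972  231.19911093] [-1.79982526e+02 -2.97957175e-02  7.40876484e+01] 1.025
```

View pics/w1.png

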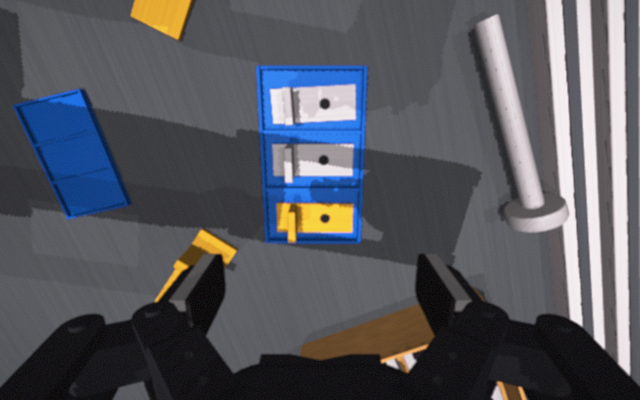

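The wrist view shows the brass plate at (277–354, 203–236) with its tab at (293,223) and its front edge to the right. The steel keepers sit in the other two pockets of the tray, which spans (258–367, 66–242).

Run:
```python
from h import *
np.set_printoptions(precision=1,suppress=True)
s=pickle.load(open("w1.pkl","rb"))
for c in blobs(s,"brass",200):
    p=c.reshape(-1,2)
    if 260<p[:,0].mean()<370:
        print(p.min(0),p.max(0))
        m=np.zeros((400,640),np.uint8); cv2.drawContours(m,[c],-1,255,-1)
        q=m.copy(); q[:,:306]=0
        k=cv2.findContours(q,cv2.RETR_EXTERNAL,cv2.CHAIN_APPROX_NONE)[0][0].reshape(-1,2)
        w=onz(s,k,9).astype(np.float32); R=cv2.minAreaRect(w); print(R); print(cv2.boxPoints(R))
        # all plate: left edge
        full=onz(s,p,9); 
        t=np.deg2rad(-16.)
        for y in range(198,248,3): 
            xs=np.where(m[y])[0]; print(y,xs.min() if len(xs) else None,xs.max() if len(xs) else None)
b=s["pixels"][195:250,270:365]; cv2.imwrite("pics/w1c.png",cv2.resize(b,None,fx=8,fy=8,interpolation=cv2.INTER_NEAREST))
for c in blobs(s,"blue",2000):
    print(cv2.minAreaRect(onz(s,c.reshape(-1,2),13).astype(np.float32)))
```

```text
[277 203] [352 241]
((572.829833984375, -280.5685119628906), (35.44347381591797, 53.78778076171875), 73.44355773925781)
[[ 542.  -289.9]
 [ 593.6 -305.2]
 [ 603.7 -271.2]
 [ 552.1 -255.9]]
198 None None
201 None None
204 277 351
207 277 351
210 278 351
213 278 351
216 278 351
219 278 351
222 278 351
225 278 351
228 278 351
231 286 350
234 288 295
237 288 295
240 288 295
243 None None
246 None None
((321.80511474609375, -133.59243774414062), (132.363037109375, 81.72775268554688), 86.69690704345703)
((572.9479370117188, -209.88438415527344), (198.54583740234375, 115.09124755859375), 74.08871459960938)
```

View pics/w1c.png

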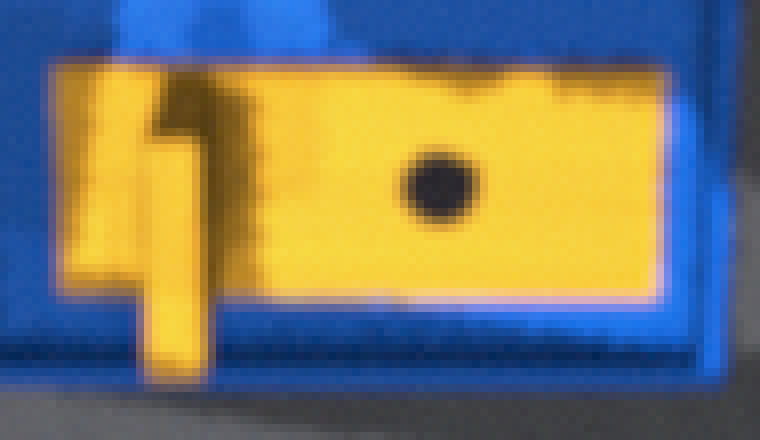

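Run:
```python
from h import *
np.set_printoptions(precision=1,suppress=True)
s=pickle.load(open("w1.pkl","rb"))
o=-0.5
a=onz(s,np.array([[276.6,202.9],[353.4,203.4],[352.4,232.7],[277.5,231.8]])+o,9); print(a,a.mean(0))
d=a[1]+a[2]-a[0]-a[3]; e=a[0]+a[1]-a[2]-a[3]
print(np.rad2deg(np.arctan2(d[1],d[0])),np.linalg.norm(d)/2,np.rad2deg(np.arctan2(e[1],e[0])),np.linalg.norm(e)/2)
t=onz(s,np.array([[288,212.2],[296,212.2],[296,242.5],[288,242.5]])+o,40); print(t,t.mean(0))
u=d/np.linalg.norm(d); print("tab from plate",a.mean(0)-25*u, a.mean(0)-u*25+0)
```

```text
[[ 518.8 -245.9]
 [ 604.7 -271. ]
 [ 594.5 -306.4]
 [ 508.5 -280.8]] [ 556.6 -276. ]
-16.454608700026334 89.66591154272062 73.73136209340954 36.63366012911699
[[ 534.2 -250.9]
 [ 542.5 -253.2]
 [ 532.  -287.2]
 [ 523.5 -284.8]] [ 533.1 -269. ]
tab from plate [ 532.6 -268.9] [ 532.6 -268.9]
```

To row units: 150 mm is 0.25, -31.8 mm is -0.053, 0.4 degrees is 0.0022.

```bash
echo '[{"r": [0, 0, 0.0022], "d": [-0.05, -0.0267, 0.05], "jaw": 28}, {"r": [0, 0, 0.0022], "d": [-0.0833, -0.0433, 0.1167], "jaw": 28}, {"r": [0, 0, 0.0022], "d": [-0.1, -0.053, 0.1833], "jaw": 28}, {"r": [0, 0, 0.0022], "d": [-0.1, -0.053, 0.2333], "jaw": 28}, {"r": [0, 0, 0.0022], "d": [-0.1, -0.053, 0.25], "jaw": 28}, {"r": [0, 0, 0.0022], "d": [-0.1, -0.053, 0.25], "jaw": 28}, {"r": [0, 0, 0.0022], "d": [-0.1, -0.053, 0.25], "jaw": 28}]' | python3 -m handwheel 40
python3 - <<'E'
from bench import r
t=r.sense(); print(t["tool_pos"],t["tcp_rot"],t["time"],t["finger_gap"])
E
```

```text
time: 1.9
tool_pos: [534.3, -269.1, 83.3]
tcp_rot: [179.8, 0.0, 73.6]
ft_force: [0.6, 0.1, -0.9]
finger_gap: 27.7
grip_force: 0.0
[ 534.27435435 -269.09167348   83.25740912] [1.79841897e+02 4.21590642e-02 7.36446757e+01] 1.9 27.709458417599638
```

To row units: 66 mm is 0.11, 60 mm is 0.1.

```bash
echo '[{"d": [0, -0.0017, 0.0417], "jaw": 28}, {"d": [0, -0.0017, 0.08], "jaw": 28}, {"d": [0, -0.0017, 0.1], "jaw": 28}, {"d": [0, -0.0017, 0.11], "jaw": 28}, {"d": [0, -0.0017, 0.11], "jaw": 28}, {"d": [0, -0.0017, 0.11], "jaw": 28}]' | python3 -m handwheel 40
python3 - <<'E'
from bench import r,optics
import cv2,pickle
t=r.sense(); print(t["tool_pos"],t["tcp_rot"],t["time"],t["finger_gap"],t["ft_force"])
s=optics.snapshot("scene"); cv2.imwrite("pics/s2.png",cv2.resize(s["pixels"][100:260,120:320],None,fx=3.5,fy=3.5))
E
```

```text
time: 2.65
tool_pos: [532.6, -269.0, 16.4]
tcp_rot: [179.9, 0.0, 73.6]
ft_force: [0.0, -0.5, -0.4]
finger_gap: 27.7
grip_force: 0.0
[ 532.63919415 -269.04025888   16.36334982] [1.79912576e+02 2.48195912e-02 7.36006739e+01] 2.65 27.736745007661245 [ 0.04212546 -0.4717445  -0.37094366]
```

View pics/s2.png

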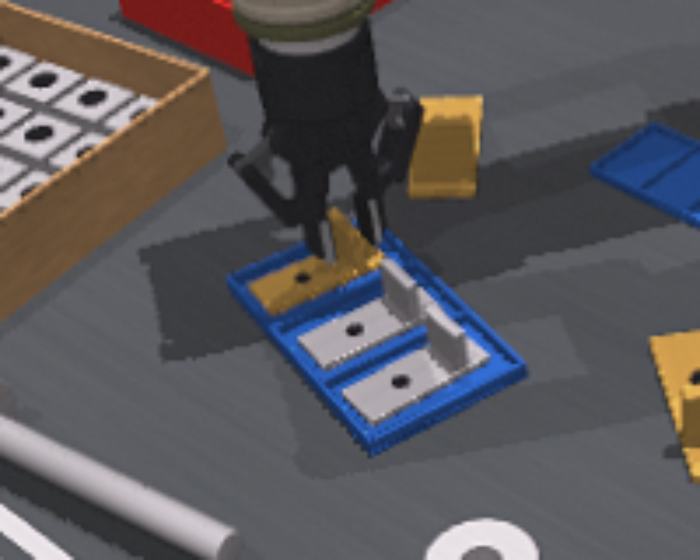

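The fingers straddle the brass tab, which is at about (350,240) in the crop, so I'll close with a firm grip and lift.

```bash
echo '[{"jaw": 0}, {"jaw": 0}, {"jaw": 0}, {"jaw": 0}, {"jaw": 0}, {"jaw": 0}]' | python3 -m handwheel 80;  echo '[{"d": [0, 0, -0.025], "jaw": 0}, {"d": [0, 0, -0.075], "jaw": 0}, {"d": [0, 0, -0.1417], "jaw": 0}, {"d": [0, 0, -0.2083], "jaw": 0}, {"d": [0, 0, -0.2417], "jaw": 0}, {"d": [0, 0, -0.2417], "jaw": 0}, {"d": [0, 0, -0.2417], "jaw": 0}]' | python3 -m handwheel
```

```text
time: 3.45
tool_pos: [532.5, -268.9, 16.1]
tcp_rot: [179.9, 0.0, 73.6]
ft_force: [-1.3, -0.0, 6.3]
finger_gap: 6.6
grip_force: 80.2
time: 4.32
tool_pos: [531.0, -268.0, 158.2]
tcp_rot: [-179.8, -0.0, 73.6]
ft_force: [0.1, -0.4, -1.7]
finger_gap: 6.4
grip_force: 79.3
```

To row units: 376 mm is 0.6267, -35.7 mm is -0.0595, -32.5 degrees is -0.1806.

```bash
echo '[{"r": [0, 0, -0.0111], "d": [0.05, -0.005, -0.0167], "jaw": 0}, {"r": [0, 0, -0.0389], "d": [0.1417, -0.0133, -0.0417], "jaw": 0}, {"r": [0, 0, -0.0667], "d": [0.2333, -0.0217, -0.0667], "jaw": 0}, {"r": [0, 0, -0.0944], "d": [0.325, -0.03, -0.0667], "jaw": 0}, {"r": [0, 0, -0.1222], "d": [0.4167, -0.04, -0.0667], "jaw": 0}, {"r": [0, 0, -0.15], "d": [0.5083, -0.05, -0.0667], "jaw": 0}, {"r": [0, 0, -0.1722], "d": [0.5833, -0.0567, -0.0667], "jaw": 0}, {"r": [0, 0, -0.1806], "d": [0.6267, -0.0595, -0.0667], "jaw": 0}]' | python3 -m handwheel; echo '[{"jaw": 0}, {"jaw": 0}, {"jaw": 0}]' | python3 -m handwheel
python3 - <<'E'
from bench import r, optics
import cv2,pickle
s=optics.snapshot("wrist"); cv2.imwrite("pics/w3.png",s["pixels"]); pickle.dump(s,open("w3.pkl","wb"))
t=r.sense(); print(t["tool_pos"],t["tcp_rot"],t["time"])
pickle.dump(t,open("w3t.pkl","wb"))
E
```

```text
time: 5.32
tool_pos: [602.6, 104.6, 197.4]
tcp_rot: [-179.8, -0.1, 106.3]
ft_force: [-0.1, -0.5, -1.9]
finger_gap: 6.2
grip_force: 79.2
time: 5.7
tool_pos: [603.5, 101.1, 199.5]
tcp_rot: [-179.9, -0.0, 106.0]
ft_force: [0.3, 0.1, -0.5]
finger_gap: 6.1
grip_force: 79.2
[603.65640049 101.03632236 199.85941937] [-1.79958105e+02  3.07788110e-03  1.06008204e+02] 5.75
```

View pics/w3.png

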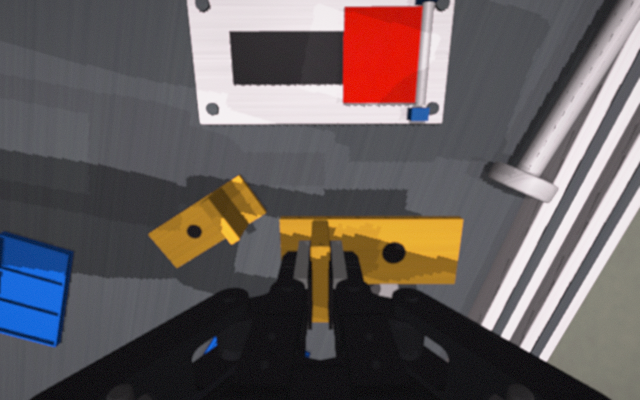

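The wrist view shows the bed pad at (230–345, 31–85), the flap's lip at column 343 and the held plate, level, at (280–462, 217–284).

Run:
```python
from h import *
np.set_printoptions(precision=1,suppress=True)
s=pickle.load(open("w3.pkl","rb")); T=pickle.load(open("w3t.pkl","rb"))
h=cv2.cvtColor(s["pixels"],cv2.COLOR_BGR2HSV)
def line(m,axis,rng,side):
    out=[]
    for i in range(*rng):
        v=np.where(m[:,i] if axis=='col' else m[i])[0]
        if len(v):
            e=v.min()-.5 if side=='lo' else v.max()+.5
            out.append((i,e) if axis=='col' else (e,i))
    return np.array(out)
def fit(m,axis,rng,side,z,name):
    p=line(m,axis,rng,side); w=onz(s,p,z).astype(np.float32)
    vx,vy,x0,y0=cv2.fitLine(w,cv2.DIST_HUBER,0,.01,.01).ravel(); 
    a=np.rad2deg(np.arctan2(vy,vx))%180
    print(name,"ang",round(a,2),"pt",round(x0,1),round(y0,1)); return np.array([x0,y0]),a
blk=cv2.inRange(s["pixels"],(0,0,0),(60,60,60)); B=np.zeros_like(blk); B[20:95,222:342]=blk[20:95,222:342]
p1,a1=fit(B,'col',(240,336),'lo',15,"pad top"); p2,a2=fit(B,'col',(240,336),'hi',15,"pad bot"); p3,a3=fit(B,'row',(38,80),'lo',15,"pad left")
red=mask(s,"red"); R=np.zeros_like(red); R[0:110,335:425]=red[0:110,335:425]
p4,_=fit(R,'row',(15,98),'lo',27,"lip"); 
p4b,_=fit(R,'col',(350,405),'lo',27,"flap top"); p4c,_=fit(R,'col',(350,405),'hi',27,"flap bot")
br=mask(s,"brass"); zt=T["tool_pos"][2]-7.
H=np.zeros_like(br); H[205:300,272:475]=br[205:300,272:475]
q1,_=fit(H,'col',(350,455),'lo',zt,"held top"); q2,_=fit(H,'col',(425,452),'hi',zt,"held bot"); q3,_=fit(H,'row',(225,278),'hi',zt,"held front"); q4,_=fit(H,'row',(222,245),'lo',zt,"held rear")
th=np.deg2rad(16.1); u=np.array([np.cos(th),np.sin(th)]); n=np.array([-u[1],u[0]])
print("width pad",(p1-p2)@n,"flap",(p4b-p4c)@n)
cy=(p1+p2)@n/2; cyf=(p4b+p4c)@n/2; print("centre n: pad",cy,"flap",cyf)
fx=p3@u+83; print("centre u from pad left",fx,"from lip",p4@u-20); C=fx*u+cy*n; print("C",C)
tc=T["tool_pos"][:2]; print("tcp u,n",tc@u,tc@n)
print("held: front u",(q3@u)-tc@u,"rear",q4@u-tc@u,"n",(q1@n)-tc@n,(q2@n)-tc@n)
```

```text
pad top ang 16.03 pt 540.3 218.2
pad bot ang 16.82 pt 552.8 177.1
pad left ang 106.0 pt 495.4 182.6
lip ang 105.64 pt 591.5 213.4
flap top ang 15.96 pt 608.5 256.4
flap bot ang 16.02 pt 635.1 182.5
held top ang 15.29 pt 633.1 129.9
held bot ang 16.17 pt 665.2 100.7
held front ang 105.46 pt 669.2 120.8
held rear ang 109.81 pt 581.1 106.6
width pad 42.91511472116447 flap 78.3546306205437
centre n: pad 38.345317958362386 flap 38.43325355240651
centre u from pad left 609.6019859749247 from lip 607.505782344731
C [575.1 205.9]
tcp u,n 607.9993385741907 -70.3291730760085
held: front u 68.44073879875805 rear -20.175190512911513 n 19.52695911257365 -17.361196904080288
```

To row units: 155 mm is 0.2583, -64.5 mm is -0.1075.

```bash
echo '[{"d": [0.05, -0.03, 0.0167], "jaw": 0}, {"d": [0.1083, -0.0667, 0.0417], "jaw": 0}, {"d": [0.1583, -0.0967, 0.0833], "jaw": 0}, {"d": [0.1808, -0.1075, 0.15], "jaw": 0}, {"d": [0.1808, -0.1075, 0.2083], "jaw": 0}, {"d": [0.1808, -0.1075, 0.25], "jaw": 0}, {"d": [0.1808, -0.1075, 0.2583], "jaw": 0}, {"d": [0.1808, -0.1075, 0.2583], "jaw": 0}]' | python3 -m handwheel; echo '[{"jaw": 0}, {"d": [0, 0, 0.0067], "jaw": 0}, {"d": [0, 0, 0.0133], "jaw": 0}, {"d": [0, 0, 0.0183], "jaw": 0}, {"d": [0, 0, 0.0233], "jaw": 0}, {"d": [0, 0, 0.0233], "jaw": 0}, {"d": [0, 0, 0.0233], "jaw": 0}]' | python3 -m handwheel
python3 - <<'E'
from h import *
from bench import r,optics
s=optics.snapshot("wrist"); pickle.dump(s,open("w4.pkl","wb")); 
t=r.sense(); print(t["tool_pos"],t["tcp_rot"],t["ft_force"])
cv2.imwrite("pics/w4.png",s["pixels"])
s=optics.snapshot("side"); pickle.dump(s,open("s4.pkl","wb")); cv2.imwrite("pics/s4.png",cv2.resize(s["pixels"][220:340,160:360],None,fx=3.5,fy=3.5))
E
```

```text
time: 6.75
tool_pos: [512.2, 188.2, 45.9]
tcp_rot: [180.0, 0.0, 106.1]
ft_force: [0.1, 0.4, -0.6]
finger_gap: 6.5
grip_force: 79.2
time: 7.62
tool_pos: [511.8, 188.6, 31.3]
tcp_rot: [180.0, -0.0, 106.1]
ft_force: [0.2, 0.2, -1.0]
finger_gap: 6.2
grip_force: 79.2
[511.87408647 188.56994161  31.38796333] [ 1.79993820e+02 -5.42499246e-04  1.06100948e+02] [-0.0972207   0.30579648 -1.65829617]
```

View pics/w4.png

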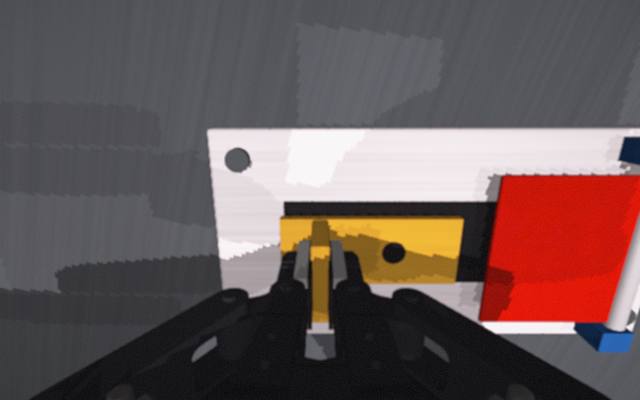

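View pics/s4.png

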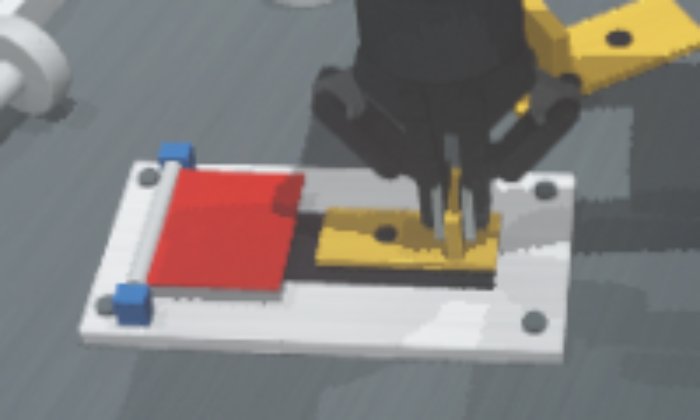

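The plate hovers over the pad with its front edge at column 462, short of the lip at about 490. In the side crop the flap is down. Checking the lateral offset next.

Run:
```python
from h import *
s=pickle.load(open("w4.pkl","rb"))
th=np.deg2rad(16.1); u=np.array([np.cos(th),np.sin(th)]); n=np.array([-u[1],u[0]])
tc=np.array([511.87,188.57]); print("tcp",tc@u,tc@n)
pad=onz(s,[[475,202],[475,281.5]],15)@n; print("pad n",pad,pad.mean())
fl=onz(s,[[560,175.5],[560,321.5]],27)@n; print("flap n",fl,fl.mean())
pl=onz(s,[[440,217],[440,282.7]],24.4)@n; print("plate n",pl,pl.mean())
print("lip u",onz(s,[[490,250]],27)@u,"front u",onz(s,[[460.5,250]],24.4)@u)
S=pickle.load(open("s4.pkl","rb"))
```

```text
tcp 544.0872498118771 39.225073513609374
pad n [62.67019284 17.22211893] 39.94615588514397
flap n [79.17246273  0.93422133] 40.053342034007024
plate n [58.07704853 22.19936375] 40.13820613854743
lip u [626.68915154] front u [613.55707654]
```

To row units: 3 mm is 0.005, 2 mm is 0.0033.

```bash
echo '[{"d": [0, 0, 0.0033], "jaw": 0}, {"d": [0, 0, 0.005], "jaw": 0}, {"d": [0, 0, 0.005], "jaw": 0}, {"d": [0, 0, 0.005], "jaw": 0}]' | python3 -m handwheel; echo '[{"d": [0, 0, 0.0008], "jaw": 0}, {"d": [0, 0, 0.0008], "jaw": 0}]' | python3 -m handwheel; echo '[{"d": [0, 0, 0.0008], "jaw": 0}, {"d": [0, 0, 0.0008], "jaw": 0}]' | python3 -m handwheel
```

```text
time: 8.22
tool_pos: [511.8, 188.5, 28.3]
tcp_rot: [180.0, -0.0, 106.1]
ft_force: [-0.1, 0.4, -2.3]
finger_gap: 6.1
grip_force: 79.2
time: 8.48
tool_pos: [511.8, 188.5, 27.8]
tcp_rot: [-180.0, -0.0, 106.1]
ft_force: [0.6, 0.3, -1.5]
finger_gap: 6.4
grip_force: 79.2
time: 8.72
tool_pos: [511.7, 188.5, 27.2]
tcp_rot: [-180.0, -0.0, 106.1]
ft_force: [0.2, -0.6, -1.7]
finger_gap: 6.5
grip_force: 79.2
```

To row units: 34 mm is 0.0567, 31 mm is 0.0517.

```bash
echo '[{"d": [0, 0.0067, 0], "jaw": 0}, {"d": [0, 0.015, 0], "jaw": 0}, {"d": [0, 0.0233, 0], "jaw": 0}, {"d": [0, 0.0333, 0], "jaw": 0}, {"d": [0, 0.0433, 0], "jaw": 0}, {"d": [0, 0.0517, 0], "jaw": 0}, {"d": [0, 0.0567, 0], "jaw": 0}, {"d": [0, 0.0567, 0], "jaw": 0}]' | python3 -m handwheel; echo '[{"d": [0, 0.0017, 0], "jaw": 0}, {"d": [0, 0.0017, 0], "jaw": 0}]' | python3 -m handwheel; echo '[{"d": [0, 0.0017, 0], "jaw": 0}, {"d": [0, 0.0017, 0], "jaw": 0}]' | python3 -m handwheel
```

```text
time: 9.72
tool_pos: [544.6, 198.0, 27.3]
tcp_rot: [-180.0, -0.0, 106.1]
ft_force: [-0.3, -0.3, -1.9]
finger_gap: 6.1
grip_force: 79.2
time: 9.98
tool_pos: [545.3, 198.2, 27.3]
tcp_rot: [-180.0, -0.0, 106.1]
ft_force: [-0.6, 0.4, -1.1]
finger_gap: 6.8
grip_force: 79.2
time: 10.22
tool_pos: [546.4, 198.5, 27.3]
tcp_rot: [180.0, 0.0, 106.1]
ft_force: [0.2, 0.1, -0.6]
finger_gap: 6.5
grip_force: 79.2
```

To row units: 1 mm is 0.0017.

```bash
for i in 1; do echo '[{"d": [0, 0.0017, 0], "jaw": 0}, {"d": [0, 0.0017, 0], "jaw": 0}]' | python3 -m handwheel; done; echo '[{"d": [0, 0.0017, 0], "jaw": 0}, {"d": [0, 0.0017, 0], "jaw": 0}]' | python3 -m handwheel
```

```text
time: 10.48
tool_pos: [547.4, 198.8, 27.3]
tcp_rot: [180.0, 0.0, 106.1]
ft_force: [-0.7, -0.1, -0.8]
finger_gap: 6.1
grip_force: 79.2
time: 10.72
tool_pos: [548.4, 199.1, 27.3]
tcp_rot: [180.0, 0.0, 106.1]
ft_force: [0.0, 0.2, -0.6]
finger_gap: 6.5
grip_force: 79.2
```

To row units: 0.7 mm is 0.0012.

```bash
echo '[{"d": [0, 0.0012, 0], "jaw": 0}, {"d": [0, 0.0012, 0], "jaw": 0}]' | python3 -m handwheel|grep -E "pos|ft"; echo '[{"d": [0, 0.0012, 0], "jaw": 0}, {"d": [0, 0.0012, 0], "jaw": 0}]' | python3 -m handwheel|grep -E "pos|ft"
```

```text
tool_pos: [549.0, 199.3, 27.3]
ft_force: [-0.5, 0.4, -1.4]
tool_pos: [549.5, 199.4, 27.2]
ft_force: [-0.9, 0.1, -0.4]
```

To row units: 0.7 mm is 0.0012.

```bash
echo '[{"d": [0, 0.0012, 0], "jaw": 0}, {"d": [0, 0.0012, 0], "jaw": 0}]' | python3 -m handwheel|grep -E "pos|ft"
```

```text
tool_pos: [549.5, 199.4, 27.1]
ft_force: [-4.3, -2.8, 2.6]
```

Force has risen along -x of the fixture, so the plate is against the stop. Now pressing down.

```bash
echo '[{"d": [0, -0.0005, 0.0005], "jaw": 0}, {"d": [0, -0.0005, 0.0005], "jaw": 0}, {"d": [0, -0.0005, 0.0005], "jaw": 0}]' | python3 -m handwheel|grep -E "pos|rot|ft"; echo '[{"d": [0, 0, 0.0005], "jaw": 0}, {"d": [0, 0, 0.0005], "jaw": 0}, {"d": [0, 0, 0.0005], "jaw": 0}]' | python3 -m handwheel|grep -E "pos|rot|ft"
```

```text
tool_pos: [549.5, 199.4, 27.1]
tcp_rot: [-179.9, 0.0, 106.1]
ft_force: [-4.8, -0.5, 4.3]
tool_pos: [549.5, 199.4, 27.1]
tcp_rot: [-179.9, 0.0, 106.1]
ft_force: [-6.4, -2.7, 6.2]
```

To row units: 0.4 mm is 0.0007, -0.3 mm is -0.0005.

```bash
echo '[{"d": [0, -0.0005, 0.0007], "jaw": 0}, {"d": [0, -0.0005, 0.0007], "jaw": 0}, {"d": [0, -0.0005, 0.0007], "jaw": 0}, {"d": [0, -0.0005, 0.0007], "jaw": 0}]' | python3 -m handwheel|grep -E "pos|rot|ft|grip"
python3 - <<'E'
from h import *
from bench import r,optics
s=optics.snapshot("side"); pickle.dump(s,open("s5.pkl","wb")); cv2.imwrite("pics/s5.png",cv2.resize(s["pixels"][220:340,160:360],None,fx=3.5,fy=3.5))
s=optics.snapshot("wrist"); pickle.dump(s,open("w5.pkl","wb"))
t=r.sense(); print(t["tool_pos"],t["ft_force"],t["wrist_torque"],t["time"])
E
```

```text
tool_pos: [549.6, 199.4, 27.1]
tcp_rot: [-180.0, 0.0, 106.1]
ft_force: [-6.8, -2.4, 8.1]
grip_force: 80.6
[549.54049589 199.43762647  27.07592807] [-7.01456251 -2.44981099  7.85004297] [-0.34299197  1.08941033  0.0315981 ] 12.825
```

View pics/s5.png

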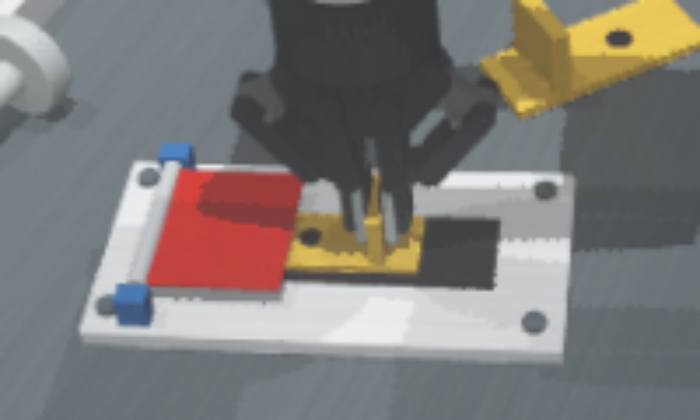

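The side crop shows the plate under the flap, with the flap unmoved at (225,230). I'll ease off the stop, press a little more, and verify with the wrist view.

To row units: -0.4 mm is -0.0007, 0.3 mm is 0.0005.

```bash
echo '[{"d": [0, -0.0007, 0.0005], "jaw": 0}, {"d": [0, -0.0007, 0.0005], "jaw": 0}, {"d": [0, -0.0007, 0.0005], "jaw": 0}, {"d": [0, -0.0007, 0.0005], "jaw": 0}]' | python3 -m handwheel|grep -E "pos|rot|ft|grip"
python3 - <<'E'
from h import *
from bench import r,optics
s=optics.snapshot("wrist"); pickle.dump(s,open("w5.pkl","wb")); cv2.imwrite("pics/w5.png",s["pixels"])
t=r.sense(); print(t["tool_pos"],t["ft_force"],t["wrist_torque"],t["time"])
E
```

```text
tool_pos: [549.5, 199.4, 27.1]
tcp_rot: [180.0, 0.0, 106.1]
ft_force: [-5.9, -2.7, 9.2]
grip_force: 80.8
[549.53796526 199.42872312  27.03877097] [-6.93233053 -2.96278477  9.05132722] [-0.31643409  0.99025319 -0.01211514] 13.375
```

View pics/w5.png

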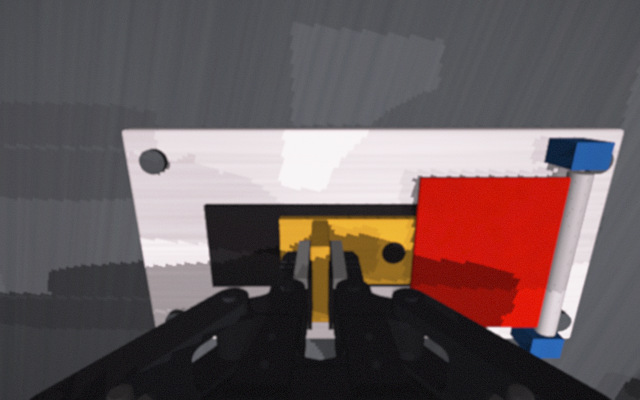

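The wrist view shows the plate's rear edge at column 279, the pad's rear edge at 205–212, and the lip at 415. I'll measure the rear gap, which should be 38 mm.

Run:
```python
from h import *
s=pickle.load(open("w5.pkl","rb"))
th=np.deg2rad(16.1); u=np.array([np.cos(th),np.sin(th)]); n=np.array([-u[1],u[0]])
pad=onz(s,[[206.5,220]],15)@u; rear=onz(s,[[279.0,220],[279.3,240]],20)@u; lip=onz(s,[[416,210]],27)@u
print("rear-pad",rear-pad,"lip-rear (65)",lip-rear)
print("plate n",(onz(s,[[350,217]],20)@n).round(1),"pad n",(onz(s,[[350,204.5],[240,286]],15)@n).round(1))
from bench import r
t=r.sense();print(t["tool_pos"],t["ft_force"],t["grip_force"])
```

```text
rear-pad [36.91878831 36.69157126] lip-rear (65) [63.64540673 63.87262377]
plate n [58.] pad n [62.7 16.9]
[549.53796526 199.42872312  27.03877097] [-6.93233053 -2.96278477  9.05132722] 80.7520079612732
```

```bash
python3 -c "
from bench import workorder
print(workorder.hand_in())"
```

```text
the job is handed in; nothing more can be done
None
```

I handed the job in with the brass keeper against the stop, centred and square on the pad, still gripped and pressed down with about 9–10 N; the flap looked undisturbed in the camera views, and no pass/fail verdict came back.

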